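# Cover the plate and hold the camera's sprung back open

## Robot

A 6-joint arm with a two-finger parallel gripper is mounted at the origin on the work surface. World frame = base frame: x ahead of the robot, y to its left, z up, the work surface at z = 0. Lengths are in m, angles in rad, forces in N, time in s.
With the tool pointing down it reaches from about 0.275 to 0.85 m from the base axis. Payload 19 kg.
Tool frame: the origin (TCP) lies at the very end of the fingers, on their centre line; the grasp point (between the pads) lies ctrl.hold_point_z behind it (ctrl.hold_point_z is the distance from the TCP to the grasp point, in m); z points along the fingers, y is the direction in which the jaws open and shut (so a half turn about z gives the same grasp; the last joint's range is limited). The gripper opens to 85 mm and grips with 20 to 120 N. Pads are 22 mm wide; open, the fingers measure 114 mm over their backs; the gripper's body (76 mm by 85 mm) begins 54 mm behind the grasp point. The pads swing forward as they close: fully open they stand 13 mm farther back than shut.
Start: joints at [1.085, 0.15, 1.437, -0, 1.554, -0.134], TCP at [0.198, 0.54, 0.231] pointing down, gripper open.
Joint ranges: [-2.8, 2.8], [-0.68, 2.1], [0.12, 2.68], [-1.39, 4.53], [0.16, 2.79], [-2.81, 2.81]. Speed limits (rad/s): [1.89, 1.89, 2.22, 3.01, 3.01, 3.01].

## Interface

Orientations are given as a rotation vector (axis times angle).
In Python, from cell import ctrl gives the robot as it stands.
- The arm moves only by the tool send_rows, never from a script. Its argument "increments" is a list of rows, each a list of 6 numbers: the shift along the tool's x, y, z in cm, then the turn, a rotation vector about the tool's x, y, z in rad. A call has 1 to 5 rows; each row is the pose to reach, as a shift and turn from the pose commanded when the call began, along the tool's axes at that moment; what a row does not reach only later rows make up. A row lasts 1/10 s, in which the tool goes at most 50 mm and 8.59 degrees, less where a joint would pass 70% of its speed; a pose out of reach is approached as far as the arm can. A call with a gripper value outside its range is refused whole. "grip" is the finger opening in cm, from 0 to 8.54, set as the call begins (left out, the last holds). The fingers move at their own pace and stop on an object; "squeeze" is the grip in N (left out, the last holds). Time passes only in rows, so rows that repeat a pose let the fingers close. It gives the time, the measured TCP pose, the force and the opening at its end, in the units of the state.
- ctrl.observe(): the state, without advancing time (a new reading comes with each control period).
- ctrl.get_image(name): name is "scene" or "top" or "wrist"; returns (picture, depth): 384x512x3 uint8, red, green, blue; 384x512 float32, m along the optical axis (not along the pixel's ray), 0 where there is no reading.
- ctrl.calibration(name): a dict with "intrinsics" (3x3 intrinsics, pixels), "pose" (4x4, takes a point from camera to world coordinates); the wrist camera has in their place "tool_from_camera" (4x4, takes a point from camera to tool coordinates, whose origin is the TCP and whose axes are the flange's). Camera axes: x right, y down, z forward; pixel columns grow to the right and rows downward; lengths in m; the calibration is good to about 2 mm. The wrist camera is an equidistant fisheye: a pixel r from the principal point sees the ray r / f radians off the axis. A picture is of the moment at which its call begins: read the wrist's pose just before it. calibration takes no time and is no camera call.
- ctrl.close_job(): hands the job in, once; it reports no verdict.
The state is a dict: "time_s": time; "joint_positions": joint angles; "joint_velocities": joint speeds; "tau": joint torques, N m; "ee_pos": TCP position; "ee_rot": TCP orientation; "force": force on the tool from outside, world axes, zero at the start; "ft_torque": the same for the moment, N m; "gripper_width": opening from 0.0 (shut) to 1.0 (fully open).
Only numpy, scipy, OpenCV 4.12 (cv2) and the standard library are available. Lean on these libraries where they do the work, as an engineer would, in place of code of your own. Each camera call takes 0.05 s, during which the arm holds its last target. There are 200 camera calls.

## Task

The plate in the bench camera is exposed: take the black dark slide with the thick brass grip from the wooden rack and push it fully home in the slot on top of the camera before you open its back. Then squeeze the top bolt's two brass lugs together until the bolt is drawn right back, and after that squeeze together the two plates of the handle beside the back and, still squeezing, swing the back out past its ball check until it stands wide open. Finish still gripping the squeezed handle and holding the back wide open against its spring so that the plate holder can be drawn out, the slide still home; leave the focusing screen, magnifier, knobs, weight and lens cap where they are.

Things in the scene. Friction and masses are not known exactly. Their poses are not given: they have to be found in the camera images.
- slide_grip (a point): Loose dark slide, upright in the rack, 130 g: this is the centre of its brass grip, 10 thick (x) x 44 wide (y) mm, from 18 mm below to 14 mm above the point. Under it a cross bar 10 x 92 x 8 mm (underside 26 mm below the point), then the black sheet, 5 x 72 x 90 mm (lower edge 116 mm below). Home: bar resting on the box top, point 26 mm above it. Half a turn about z makes no difference.
- rack: Fixed pale wooden plate rack 140 (x) x 100 (y) x 50 mm tall, origin at the centre of its underside. Two slots along y at x = -35 and +35 mm, 7.5 x 74.5 mm, floor 8 mm above the table: one holds the dark slide, the other the focusing screen.
- screen: Loose focusing screen in the rack's other slot: pale pane in a thin brass frame, 5 x 72 x 98 mm tall, origin at the centre of its lower edge, no thick grip. Leave it alone.
- camera: Fixed bench camera, a mahogany box on a baseboard, brass lens at +x; origin on the table under the slot. Axes: -x out of the back, +y to the handle's side, z up. The box spans x -72 to +38, y -65 to +65 mm, top 160 mm above the table; the shut gate (back) lies against its -x face. The baseboard, 20 mm thick, spans x -157 to +128, y -85 to +85 mm.
- slot_mouth (a point): Centre of the slot's mouth in the top face of the camera's box, axes as the camera. The slot for the dark slide is 8 mm (x) by 75 mm (y), straight down through a black block 125 mm deep, with a 3 mm chamfer round the mouth.
- bolt_pinch (a point): Fixed to the camera (its axes), midway between the outer faces of the bolt's two brass lugs, bolt shot, 31 mm above the box top. Lugs side by side along y, each 8 (y) x 14 (x) x 44 mm tall, 38 mm over both. The -y lug is fixed; the +y one slides 16 mm to it (then 22 mm over both, middle 8 mm towards -y). The bolt's rod lies 10 mm over the top. A lip of the gate, 20 mm tall, is 57 mm away at +y.
- bolt (a joint): Top bolt, m: 0 shot (it locks the gate), grows as its lugs are squeezed together along y, 0.016 drawn right back; clear of the gate from 0.013. About 3 N of friction: it stays where it is left.
- gate_grip (a point): Where to grip the gate's handle, beyond the box's +y side; moves and turns with the gate; axes as the camera when shut. Squeeze along x: fixed brass plate, outer face 10.5 mm towards -x; sprung trigger plate, outer face 10.5 mm towards +x when squeezed, flaring to 27 mm when free. Plates reach at least 18 mm either way along y, 20 mm above the point; fixed plate 40 mm and trigger 35 mm below it.
- catch (a joint): Trigger of the handle, rad: 0 free (its hook holds the gate), 0.32 fully squeezed, hook clear from about 0.15. Sprung, about 4 to 7 N at the grip point; it returns when let go.
- gate_hinge (a point): Point on the gate's vertical hinge axis at the height of the box's top, axes as the camera. gate_grip lies 168 mm from the axis, straight along +y from it when the gate is shut.
- gate (a joint): Gate (the camera's back), rad: 0 shut, 1.5 end stop; opens counter-clockwise seen from above, the handle going to the camera's -x first. A spring closes it (about 1.5 N at the handle when wide); a sprung ball in the baseboard checks it from about 0.6 to 0.8 (some 5 N at the handle). Let go when wide, it springs back to the ball.
- magnifier: Loose domed magnifier lens in a brown horn ring, 68 mm across, 30 mm tall, origin under its centre. Leave it alone.
- knob_a: Loose black ebonite knurled knob, 37 mm across, 25 mm tall, origin under its centre. Leave it alone.
- knob_b: The other black knurled knob, same size. Leave it alone.
- weight: Loose dull pewter weight, 54 mm across, 70 mm tall, origin under its centre. Leave it alone.
- lens_cap: Loose flat brass lens cap, 72 mm across, 14 mm tall, origin under its centre. Leave it alone.
There are look-alikes about, which are no part of the job. Leave any pink or turquoise look-alike of the part that bears slide_grip alone.

How it is judged:
By the outcome, as a careful person would: the job done as asked, in the order asked, and still so for the second after the job is handed in, while the arm keeps its last pose, push and grip.
It also fails if it takes over 69 s, if anything falls off the work surface, if the arm or the gripper's body presses on something with over 40 N, if the wrist force passes 120 N, or if a joint passes its speed limit or range.

## Working session

There is one attempt and no reset: what is moved stays moved. The work goes in short steps, Python scripts to look and compute and a tool call to move; the robot and the scene stay as the last step left them, time stands still between calls to the robot, and variables do not carry over. Pictures are saved under pics/ and viewed, about 8 in all and at most 12, crops included, and the job is handed in when it is done.

Besides the shell and the picture viewer there is one more tool, called after "Emit:" as name(argument=value, ...), one argument or row to a line, values as JSON. send_rows: Moves the arm, as the interface text tells. Its arguments: {"type":"object","properties":{"increments":{"type":"array"},"grip":{"type":"number"},"squeeze":{"type":"number"}},"required":["increments"]}

```bash
mkdir -p pics; ls; cat > h.py <<'E'
import numpy as np, cv2
from scipy.spatial.transform import Rotation as R
from cell import ctrl
def grab(n,tag):
    s=ctrl.observe(); im,d=ctrl.get_image(n); np.savez(f'pics/{tag}.npz',im=im,d=d,p=s['ee_pos'],r=s['ee_rot'])
    cv2.imwrite(f'pics/{tag}.png',im[:,:,::-1]); return im,d
def cloud(n,tag):
    z=np.load(f'pics/{tag}.npz'); d=z['d']; c=ctrl.calibration(n); K=np.array(c['intrinsics'])
    v,u=np.mgrid[0:d.shape[0],0:d.shape[1]]
    a=(u-K[0,2])/K[0,0]; b=(v-K[1,2])/K[1,1]
    if n=='wrist':
        th=np.hypot(a,b); t=np.tan(np.minimum(th,1.5))/np.maximum(th,1e-9); a=a*t; b=b*t
        T=np.eye(4); T[:3,:3]=R.from_rotvec(z['r']).as_matrix(); T[:3,3]=z['p']; T=T@np.array(c['tool_from_camera'])
    else: T=np.array(c['pose'])
    P=np.stack([a*d,b*d,d],-1)@T[:3,:3].T+T[:3,3]
    P[d==0]=np.nan
    return z['im'],P
E
python3 - <<'E'
from h import *
print(ctrl.hold_point_z, ctrl.observe())
for n in('scene','top'):
    grab(n,n+'0'); print(n,ctrl.calibration(n))
print(ctrl.calibration('wrist'))
a=cv2.imread('pics/scene0.png');b=cv2.imread('pics/top0.png')
E
```

```text
pics
0.0187 {'time_s': 0.0, 'joint_positions': array([ 1.08500117e+00,  1.50966439e-01,  1.43801754e+00, -4.09263344e-05,
        1.55383464e+00, -1.34025087e-01]), 'joint_velocities': array([ 0.00012839,  0.00049061, -0.00101339, -0.0004773 , -0.00017536,
       -0.00068907]), 'tau': array([ 2.26404110e-03, -7.13054967e+01, -5.70876002e+01, -2.28976924e-04,
        8.80225474e-03, -5.82544317e-05]), 'ee_pos': array([0.19804565, 0.53954393, 0.23069333]), 'ee_rot': array([-5.49654776e-01, -3.09279426e+00,  1.85341221e-03]), 'force': array([ 0.8322148 , -0.07245118,  0.20112232]), 'ft_torque': array([-0.0625463 , -0.04596118, -0.00180631]), 'gripper_width': 1.0030207919627758}
scene {'intrinsics': array([[426.70227675,   0.        , 254.57922903],
       [  0.        , 426.70227675, 192.57753167],
       [  0.        ,   0.        ,   1.        ]]), 'pose': array([[ 0.75580805,  0.41732619, -0.50457214,  1.09243292],
       [ 0.65447195, -0.50560747,  0.56216328, -0.55835807],
       [-0.02050998, -0.75511585, -0.65527048,  0.82794686],
       [ 0.        ,  0.        ,  0.        ,  1
[... 273 characters left out ...]
563, -0.01795987, -0.00248249,  0.02904832],
       [ 0.00555068, -0.17286813, -0.98492934,  1.38273911],
       [ 0.        ,  0.        ,  0.        ,  1.        ]])}
{'intrinsics': array([[297.31863964,   0.        , 253.87565236],
       [  0.        , 297.31863964, 199.15752542],
       [  0.        ,   0.        ,   1.        ]]), 'tool_from_camera': array([[-7.27648840e-04, -9.62196260e-01, -2.72356067e-01,
         6.98278940e-02],
       [ 9.99999463e-01, -9.00996284e-04,  5.11414367e-04,
         1.40820184e-05],
       [-7.37472795e-04, -2.72355549e-01,  9.62196399e-01,
        -1.42320247e-01],
       [ 0.00000000e+00,  0.00000000e+00,  0.00000000e+00,
         1.00000000e+00]])}
```

View pics/scene0.png

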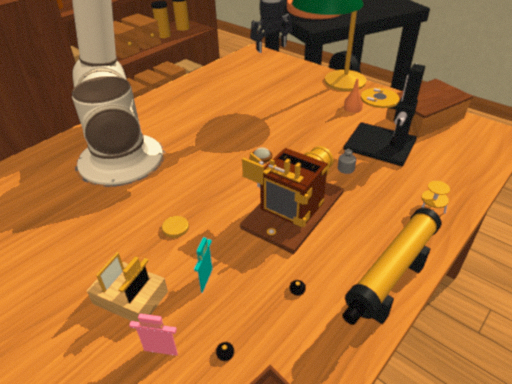

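View pics/top0.png

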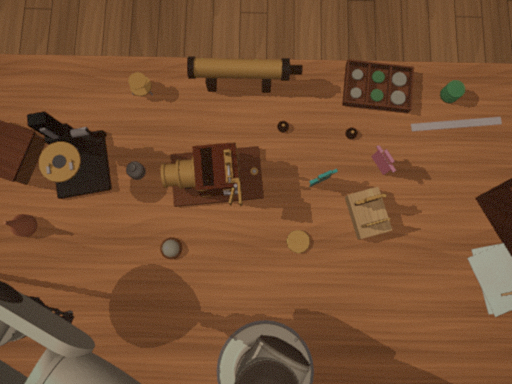

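```bash
python3 - <<'E'
from h import *
a=cv2.imread('pics/top0.png')
p=cv2.resize(a[125:215,150:290],None,fx=5,fy=5,interpolation=cv2.INTER_CUBIC)[:, :700]
q=cv2.resize(a[180:245,340:400],None,fx=2,fy=2)
p[:130,:120]=q
cv2.imwrite('pics/c1.png',p)
im,P=cloud('top','top0')
for (v0,v1,u0,u1,z0,z1) in[(140,200,185,250,.15,.166),(140,205,170,270,.012,.028),(180,245,340,400,.045,.056),(180,245,340,400,.06,.2)]:
    m=np.zeros(im.shape[:2],bool);m[v0:v1,u0:u1]=1
    m&=(P[...,2]>z0)&(P[...,2]<z1); Q=P[m]; print(len(Q),Q.mean(0) if len(Q) else 0,cv2.minAreaRect(Q[:,:2].astype(np.float32)*1000) if len(Q) else 0)
E
```

```text
1745 [0.58903678 0.15521689 0.15997934] ((574.0032348632812, 150.0056915283203), (165.2537078857422, 128.2480010986328), 6.2729105949401855)
1968 [0.57649693 0.13212161 0.02017044] ((589.7664794921875, 163.5919952392578), (170.70802307128906, 285.5352478027344), 6.258402347564697)
1229 [ 0.47498262 -0.31189615  0.04993789] ((477.4013671875, -312.7724304199219), (139.93177795410156, 102.10565185546875), 16.135942459106445)
174 [ 0.49002994 -0.3050606   0.11605191] ((478.5081481933594, -312.4433898925781), (77.4605484008789, 93.28316497802734), 15.850621223449707)
```

View pics/c1.png

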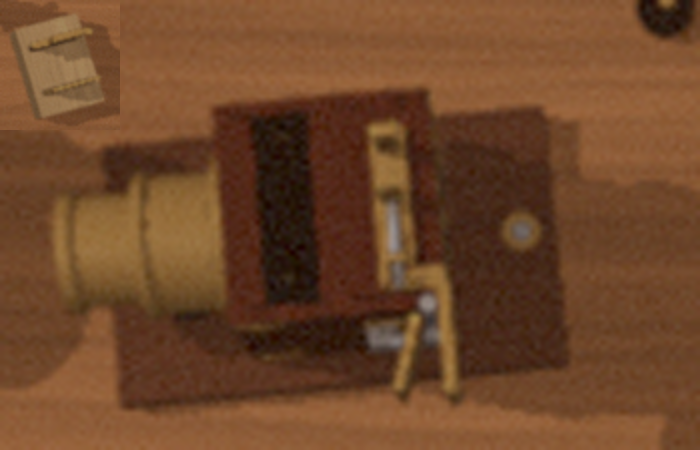

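```bash
cat >> h.py <<'E'
def go(x,y,z,yaw,tilt=None):
    s=ctrl.observe(); A=R.from_rotvec(s['ee_rot']); c,w=np.cos(np.radians(yaw)),np.sin(np.radians(yaw))
    B=R.from_matrix(np.array([[-w,c,0],[c,w,0],[0,0,-1.]]).T)
    d=A.inv().apply(np.array([x,y,z])-s['ee_pos'])*100; r=(A.inv()*B).as_rotvec()
    print('row',np.round(d,2),np.round(r,3),'pos',np.round(s['ee_pos'],4),'F',np.round(s['force'],1),'w',round(s['gripper_width']*85.4,1),'t',round(s['time_s'],2),'q',np.round(s['joint_positions'],2))
def yaw():
    y=R.from_rotvec(ctrl.observe()['ee_rot']).as_matrix(); return np.degrees(np.arctan2(y[1,1],y[0,1])), y[:,2]
E
python3 - <<'E'
from h import *
print(yaw()); go(.511,-.303,.26,16.1); go(.4,0.1,.33,40)
im,P=cloud('top','top0')
for v in range(180,210,2): print(v,[int(1000*P[v,u,2]) for u in range(220,250,2)])
E
```

```text
(np.float64(69.84433722910295), array([-4.86162143e-04, -8.96645728e-04, -9.99999480e-01]))
row [-58.41 -68.32  -2.86] [-0.001  0.     0.938] pos [0.198  0.5396 0.2308] F [-0.7 -0.3 -0.1] w 85.3 t 0.1 q [ 1.09  0.15  1.44  0.    1.55 -0.13]
row [-34.11 -34.32  -9.89] [-0.001  0.     0.521] pos [0.198  0.5396 0.2308] F [-0.7 -0.3 -0.1] w 85.3 t 0.1 q [ 1.09  0.15  1.44  0.    1.55 -0.13]
180 [160, 164, 162, 181, 160, 168, 160, 159, 162, 162, 16, 17, 21, 17, 16]
182 [163, 158, 156, 178, 162, 162, 160, 163, 156, 181, 41, 20, 25, 19, 22]
184 [161, 160, 157, 161, 158, 159, 162, 178, 180, 181, 143, 19, 26, 15, 22]
186 [161, 159, 158, 160, 157, 159, 161, 184, 181, 180, 170, 16, 18, 18, 17]
188 [150, 148, 142, 142, 139, 131, 182, 128, 163, 182, 173, 20, 20, 18, 13]
190 [119, 117, 120, 124, 125, 112, 181, 154, 123, 180, 179, 21, 15, 14, 16]
192 [76, 79, 125, 125, 119, 123, 179, 136, 127, 178, 180, 27, 19, 17, 22]
194 [45, 36, 117, 113, 108, 112, 183, 127, 24, 183, 179, 21, 19, 21, 15]
196 [17, 17, 19, 22, 21, 179, 177, 19, 15, 175, 180, 22, 24, 16, 22]
198 [15, 21, 20, 20, 14, 178, 163, 20, 18, 21, 180, 16, 17, 16, 23]
200 [19, 21, 14, 20, 17, 180, 148, 17, 15, 13, 179, 4, 3, -3, 2]
202 [6, -3, 0, 5, 4, 175, 127, 0, 2, 0, 180, -3, -3, 3, 0]
204 [0, 2, 3, 3, 1, 151, -1, 1, 0, 2, 163, 0, 0, 0, -6]
206 [-1, 2, -4, 2, 4, -1, 3, 1, 2, 2, 0, -1, 0, 0, 2]
208 [0, 1, 0, -2, -8, -4, 0, 0, 2, -2, 0, 1, 0, -1, 2]
```

Emit:
send_rows(
  increments=[
    [-34,-34,-11,0,0,0.5],
    [-34,-34,-11,0,0,0.5],
    [-34,-34,-11,0,0,0.5],
    [-58,-68,-8,0,0,0.94],
    [-58,-68,-8,0,0,0.94],
  ],
  grip=4.5,
)

```text
time_s: 0.6
ee_pos: [0.2929, 0.3112, 0.271]
ee_rot: [1.652, 2.672, 0.0]
force: [1.3, -0.0, -0.2]
gripper_width: 0.528
```

```bash
python3 - <<'E'
from h import *
go(.511,-.303,.27,16.1)
E
```

```text
row [-64.69  -7.94   0.11] [0.    0.    0.182] pos [0.2929 0.3112 0.271 ] F [ 1.3 -0.  -0.2] w 45.1 t 0.6 q [ 0.64 -0.17  1.68 -0.    1.64  0.17]
```

Emit:
send_rows(
  increments=[
    [-64.7,-7.9,0,0,0,0.18],
    [-64.7,-7.9,0,0,0,0.18],
    [-64.7,-7.9,0,0,0,0.18],
    [-64.7,-7.9,0,0,0,0.18],
    [-64.7,-7.9,0,0,0,0.18],
  ],
)

```text
time_s: 1.1
ee_pos: [0.3779, 0.0759, 0.271]
ee_rot: [1.878, 2.518, 0.0]
force: [1.3, 0.6, -0.1]
gripper_width: 0.528
```

```bash
python3 - <<'E'
from h import *
go(.511,-.303,.27,16.1)
E
```

```text
row [-40.11   1.96   0.11] [0.    0.    0.008] pos [0.3779 0.0759 0.271 ] F [ 1.3  0.6 -0.1] w 45.1 t 1.1 q [-0.   -0.27  1.75  0.    1.66 -0.29]
```

Emit:
send_rows(
  increments=[
    [-40.1,2,0,0,0,0.008],
    [-40.1,2,0,0,0,0.008],
    [-40.1,2,0,0,0,0.008],
    [-40.1,2,0,0,0,0.008],
    [-40.1,2,0,0,0,0.008],
  ],
)

```text
time_s: 1.6
ee_pos: [0.4611, -0.1602, 0.2708]
ee_rot: [-1.889, -2.51, -0.0]
force: [0.8, 1.0, 0.3]
gripper_width: 0.526
```

```bash
python3 - <<'E'
from h import *
go(.511,-.303,.27,16.1)
E
```

```text
row [-15.11   0.84   0.08] [-0.    -0.    -0.001] pos [ 0.4611 -0.1602  0.2708] F [0.8 1.  0.3] w 44.9 t 1.6 q [-0.49 -0.04  1.56  0.    1.62 -0.77]
```

Emit:
send_rows(
  increments=[
    [-15.1,0.8,0,0,0,0],
    [-15.1,0.8,0,0,0,0],
    [-15.1,0.8,0,0,0,0],
    [-15.1,0.8,0,0,0,0],
    [-15.1,0.8,0,0,0,0],
  ],
)

```text
time_s: 2.1
ee_pos: [0.5104, -0.3015, 0.2698]
ee_rot: [-1.889, -2.507, -0.0]
force: [-0.4, -0.2, -0.1]
gripper_width: 0.526
```

```bash
python3 - <<'E'
from h import *
go(.511,-.303,.27,16.1); im,d=grab('wrist','w1')
im,P=cloud('wrist','w1')
for lo,hi in((.133,.145),(.1,.11),(.045,.055)):
    m=(P[...,2]>lo)&(P[...,2]<hi)&(np.hypot(P[...,0]-.48,P[...,1]+.31)<.12)
    if lo==.133: m&=np.hypot(P[...,0]-.51,P[...,1]+.303)<.05
    Q=P[m]; print(lo,len(Q),Q.mean(0), cv2.minAreaRect(Q[:,:2].astype(np.float32)*1000))
E
```

```text
row [-0.16  0.02 -0.02] [-0.001 -0.002 -0.002] pos [ 0.5104 -0.3015  0.2698] F [-0.4 -0.2 -0.1] w 44.9 t 2.1 q [-0.66  0.18  1.33 -0.    1.64 -0.94]
0.133 480 [ 0.50816024 -0.30266967  0.13736219] ((508.28814697265625, -303.5935363769531), (9.716050148010254, 43.799129486083984), 16.133834838867188)
0.1 656 [ 0.47281697 -0.30621119  0.10524748] ((475.4131774902344, -312.56500244140625), (76.31246185302734, 92.26994323730469), 16.06203269958496)
0.045 7037 [ 0.476921   -0.30945315  0.04968369] ((474.68487548828125, -312.99920654296875), (140.2800750732422, 100.85391998291016), 15.99753189086914)
```

View pics/w1.png

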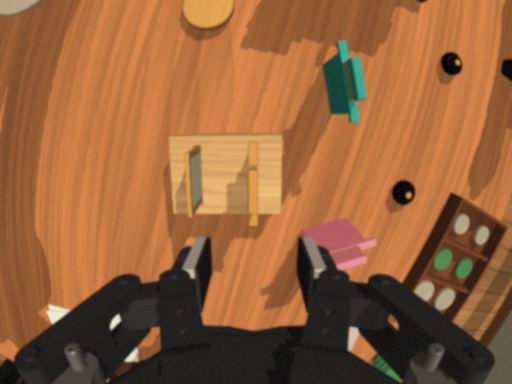

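```bash
python3 - <<'E'
from h import *
go(.5083,-.3036,.108,16.1)
E
```

```text
row [-0.26 -0.27 16.25] [-0.001 -0.001 -0.   ] pos [ 0.5103 -0.3005  0.2705] F [-0.   0.3 -1. ] w 44.9 t 2.15 q [-0.66  0.18  1.33  0.    1.64 -0.94]
```

Emit:
send_rows(
  increments=[
    [-0.2,-0.25,5,0,0,0],
    [-0.2,-0.25,9,0,0,0],
    [-0.2,-0.25,13,0,0,0],
    [-0.2,-0.25,16.2,0,0,0],
    [-0.2,-0.25,16.2,0,0,0],
  ],
)

```text
time_s: 2.65
ee_pos: [0.5071, -0.3008, 0.1057]
ee_rot: [-1.883, -2.507, -0.0]
force: [0.3, -0.4, 0.7]
gripper_width: 0.526
```

Emit:
send_rows(
  increments=[
    [0,0,0,0,0,0],
    [0,0,0,0,0,0],
    [0,0,0,0,0,0],
    [0,0,0,0,0,0],
  ],
  grip=0,
  squeeze=50,
)

```text
time_s: 3.05
ee_pos: [0.5095, -0.3038, 0.1116]
ee_rot: [1.886, 2.508, -0.0]
force: [-1.4, 2.0, 8.9]
gripper_width: 0.105
```

```bash
python3 - <<'E'
from h import *
go(.5083,-.3036,.108,16.1)
E
```

```text
row [ 0.05 -0.11  0.36] [0.002 0.003 0.   ] pos [ 0.5095 -0.3038  0.1116] F [-1.4  2.   8.9] w 9.0 t 3.05 q [-0.67  0.25  1.56 -0.    1.32 -0.95]
```

Emit:
send_rows(
  increments=[
    [0,0,-2,0,0,0],
    [0,0,-6,0,0,0],
    [0,0,-11,0,0,0],
    [0,0,-16,0,0,0],
    [0,0,-22,0,0,0],
  ],
)

```text
time_s: 3.55
ee_pos: [0.5083, -0.3029, 0.3228]
ee_rot: [1.887, 2.509, -0.0]
force: [0.6, -0.6, -0.3]
gripper_width: 0.108
```

```bash
python3 - <<'E'
from h import *
go(.588,.178,.335,96.26)
E
```

```text
row [43.99 21.   -1.27] [-0.     0.003 -1.399] pos [ 0.5083 -0.3029  0.3228] F [ 0.6 -0.6 -0.3] w 9.3 t 3.55 q [-0.67  0.17  1.23 -0.    1.74 -0.95]
```

Emit:
send_rows(
  increments=[
    [44,21,-2,0,0,-1.4],
    [44,21,-2,0,0,-1.4],
    [44,21,-2,0,0,-1.4],
    [44,21,-2,0,0,-1.4],
    [44,21,-2,0,0,-1.4],
  ],
)

```text
time_s: 4.05
ee_pos: [0.5493, -0.0549, 0.3311]
ee_rot: [0.828, 3.028, -0.0]
force: [1.2, 0.3, -1.4]
gripper_width: 0.111
```

```bash
python3 - <<'E'
from h import *
go(.588,.178,.345,96.26)
E
```

```text
row [ 8.52 22.02 -1.4 ] [-0.     0.003 -0.643] pos [ 0.5493 -0.0549  0.3311] F [ 1.2  0.3 -1.4] w 9.5 t 4.05 q [-0.24  0.09  1.31 -0.    1.74 -1.28]
```

Emit:
send_rows(
  increments=[
    [8.5,22,-1.4,0,0,-0.643],
    [8.5,22,-1.4,0,0,-0.643],
    [8.5,22,-1.4,0,0,-0.643],
    [8.5,22,-1.4,0,0,-0.643],
    [8.5,22,-1.4,0,0,-0.643],
  ],
)

```text
time_s: 4.55
ee_pos: [0.5894, 0.1785, 0.345]
ee_rot: [-0.174, 3.135, 0.001]
force: [0.5, -1.7, -1.4]
gripper_width: 0.106
```

Emit:
send_rows(
  increments=[
    [0,0,0,0,0,0],
    [0,0,0,0,0,0],
  ],
)

```text
time_s: 4.75
ee_pos: [0.5895, 0.1761, 0.3442]
ee_rot: [-0.164, 3.136, -0.0]
force: [-0.3, -0.8, -1.3]
gripper_width: 0.107
```

```bash
python3 - <<'E'
from h import *
go(.588,.178,.345,96.26);im,d=grab('wrist','w2')
E
```

```text
row [ 0.13  0.2  -0.08] [-0.     0.001 -0.005] pos [0.5895 0.1761 0.3442] F [-0.3 -0.8 -1.3] w 9.1 t 4.75 q [ 0.17  0.23  1.12 -0.    1.79 -1.51]
```

View pics/w2.png

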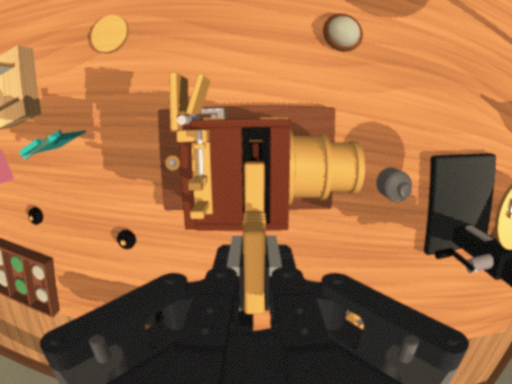

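```bash
cat > meas.py <<'E'
from h import *
import sys
tag=sys.argv[1]
im,P=cloud('wrist',tag); z=np.load(f'pics/{tag}.npz')
T=np.eye(4); T[:3,:3]=R.from_rotvec(z['r']).as_matrix(); T[:3,3]=z['p']; T=T@np.array(ctrl.calibration('wrist')['tool_from_camera']); C=T[:3,3]
def plane(h): return C+(P-C)*((h-C[2])/(P[...,2]-C[2]))[...,None]
a=np.radians(96.26); X=np.array([np.cos(a),np.sin(a)]); Y=np.array([-X[1],X[0]]); O=np.array([.588,.178])
def loc(Q): q=(Q[...,:2]-O)*1000; return q@X,q@Y
m=(P[...,2]>.154)&(P[...,2]<.166); lx,ly=loc(P)
m&=(abs(lx)<120)&(abs(ly)<90)
Q=P[m&(lx>-30)]; print('top z',np.median(Q[:,2]))
for y in range(-60,66,15):
    k=m&(abs(ly-y)<4); 
    if k.sum()>20: print('y',y,'x range',np.round(np.percentile(lx[k],[1,99]),1))
m0=(im.max(-1)<45); gx,gy=loc(plane(.16)); k0=m0&(abs(gx)<25)&(abs(gy)<48)
for y in range(-45,46,5):
    k=k0&(abs(gy-y)<2.5)&(P[...,2]<.166)
    if k.sum()>5: print('slot y',y,np.round(np.percentile(gx[k],[2,98]),1),k.sum())
k=k0&(P[...,2]<.166)&(abs(gx)<8); print('slot gy',np.percentile(gy[k],[1,99]))
# held slide
k=(P[...,2]>.28)&(P[...,2]<.40)&(abs(lx)<10)&(abs(ly)<60)
k&=(im[...,0].astype(int)-im[...,2]>60)
zz=P[...,2][k]; print('slide z hist',np.histogram(zz,10))
c=np.polyfit(ly[k],lx[k],1); print('slide x vs y',c, np.percentile(lx[k],[2,50,98]),np.percentile(ly[k],[1,99]))
E
python3 meas.py w2; python3 - <<'E'
from h import *
print(yaw())
E
```

```text
top z 0.15972180663348118
y -60 x range [-84.6  37. ]
y -45 x range [-85.  38.]
y -30 x range [-84.9  37.6]
y -15 x range [-84.9  36.6]
y 0 x range [-85.5  37.9]
y 15 x range [-85.7  37.7]
y 30 x range [-84.1  36.6]
y 45 x range [-85.7  37.4]
y 60 x range [-81.9  36.1]
slot y -45 [13.5 14.6] 8
slot y -40 [12.3 14.6] 10
slot y -35 [12.2 14.6] 15
slot y -30 [12.2 14.5] 12
slot y -25 [12.2 14.5] 12
slot y -20 [12.1 14.4] 12
slot y -15 [12.1 14.4] 12
slot y -10 [12.1 14.4] 15
slot y -5 [12.1 14.3] 12
slot y 0 [12.1 14.3] 12
slot y 5 [12.  14.3] 15
slot y 10 [12.  14.3] 12
slot y 15 [11.3 15. ] 17
slot y 20 [-13.5  14.2] 44
slot y 25 [-13.4  14.2] 91
slot y 30 [-13.4  14.2] 79
slot y 35 [-13.3  14.2] 90
slot y 40 [-13.2  14.2] 69
slot y 45 [-13.2  14.2] 100
slot gy [20.69885918 47.421492  ]
slide z hist (array([ 265,  738,   95,  110,  111,  165, 1693,    5,    4,   14]), array([0.33171397, 0.33788   , 0.34404604, 0.35021207, 0.3563781 ,
       0.36254414, 0.36871017, 0.3748762 , 0.38104224, 0.38720827,
       0.3933743 ]))
slide x vs y [-0.0026725  -1.55560932] [-6.46491052 -1.5930862   3.23773192] [-20.96286446  44.96021289]
(np.float64(95.89829056365441), array([ 1.04165502e-03, -1.79608962e-04, -9.99999441e-01]))
```

```bash
cat >> meas.py <<'E'
print('----')
for x in(-35,25): 
    k=m&(abs(lx-x)<6); print('box y',np.percentile(ly[k],[.5,99.5]))
im2=np.load('pics/top0.npz')['im']; cal=ctrl.calibration('top')
# slot interior: low depth within block
k=(abs(gx)<18)&(gy>15)&(gy<60)&(P[...,2]<.150); print('deep',k.sum(),np.percentile(gx[k],[2,50,98]),np.percentile(gy[k],[2,98]))
for r in(133,140,147): print([(int(im[r,c].max()),round(float(gx[r,c]),1),round(float(gy[r,c]),1),int(P[r,c,2]*1000)) for c in range(240,276,2)])
print([(int(im[r,257].max()),round(float(gy[r,257]),1),int(P[r,257,2]*1000)) for r in range(118,165,2)])
k=(abs(lx)<15)&(abs(ly)<60)&(P[...,2]>.33)&(P[...,2]<.347); print('bar y',np.percentile(ly[k],[1,50,99]),np.percentile(lx[k],[1,50,99]))
E
python3 meas.py w2 | sed -n '/----/,$p'
```

```text
----
box y [-62.25999035  66.56412155]
box y [-61.34165742  66.14265348]
deep 115 [-15.656091    -0.10399604   3.1970955 ] [19.99614867 39.65861396]
[(116, -16.4, 50.8, 160), (54, -14.2, 50.8, 159), (18, -12.0, 50.8, 160), (25, -9.8, 50.8, 159), (22, -7.7, 50.7, 160), (27, -5.5, 50.7, 158), (26, -3.3, 50.7, 161), (25, -1.1, 50.7, 158), (28, 1.1, 50.7, 159), (29, 3.2, 50.7, 158), (26, 5.4, 50.7, 160), (26, 7.6, 50.7, 160), (20, 9.8, 50.7, 159), (24, 12.0, 50.7, 160), (29, 14.2, 50.7, 159), (83, 16.4, 50.7, 158), (130, 18.5, 50.7, 158), (131, 20.7, 50.7, 159)]
[(119, -16.5, 43.1, 158), (67, -14.3, 43.1, 159), (31, -12.1, 43.1, 158), (24, -9.9, 43.0, 160), (44, -7.7, 43.0, 159), (85, -5.5, 43.0, 160), (88, -3.3, 43.0, 160), (87, -1.2, 43.0, 159), (89, 1.0, 43.0, 160), (90, 3.2, 43.0, 159), (86, 5.4, 42.9, 159), (58, 7.6, 42.9, 158), (31, 9.8, 42.9, 158), (21, 12.0, 42.9, 160), (28, 14.2, 42.9, 160), (84, 16.4, 42.9, 159), (129, 18.6, 42.9, 159), (130, 20.8, 43.0, 160)]
[(124, -16.6, 35.4, 158), (67, -14.4, 35.3, 160), (29, -12.2, 35.3, 158), (28, -10.0, 35.3, 160), (22, -7.8, 35.3, 159), (22, -5.6, 35.3, 157), (57, -3.4, 35.2, 57), (93, -1.2, 35.2, 27), (97, 1.0, 35.2, 28), (66, 3.2, 35.2, 98), (9, 5.4, 35.2, 158), (25, 7.6, 35.2, 159), (25, 9.8, 35.2, 160), (26, 12.0, 35.2, 160), (30, 14.2, 35.2, 159), (87, 16.4, 35.2, 157), (130, 18.6, 35.2, 160), (130, 20.8, 35.2, 159)]
[(103, 67.2, 17), (127, 65.0, 159), (133, 62.8, 161), (131, 60.6, 159), (98, 58.4, 160), (38, 56.2, 158), (26, 54.0, 160), (23, 51.8, 160), (21, 49.6, 158), (30, 47.4, 159), (32, 45.2, 160), (90, 43.0, 159), (63, 40.8, 157), (76, 38.5, 30), (86, 36.3, 28), (89, 34.1, 27), (84, 31.9, 28), (87, 29.7, 26), (88, 27.4, 28), (82, 25.2, 29), (66, 23.0, 27), (62, 20.7, 27), (121, 18.5, 333), (213, 16.2, 338)]
bar y [20.42109706 32.3103052  45.16396738] [-6.67278136 -1.85048925  3.24942517]
```

Emit:
send_rows(
  increments=[
    [0.29,0.185,1,0,0,-0.003],
    [0.29,0.185,4,0,0,-0.003],
    [0.29,0.185,6.5,0,0,-0.003],
    [0.29,0.185,7.2,0,0,-0.003],
    [0.29,0.185,7.2,0,0,-0.003],
  ],
)

```text
time_s: 5.3
ee_pos: [0.5862, 0.1762, 0.2706]
ee_rot: [0.165, -3.136, 0.0]
force: [-0.3, -0.3, -0.3]
gripper_width: 0.105
```

```bash
python3 - <<'E'
from h import *
go(.588,.178,.345,96.26);im,d=grab('wrist','w3'); grab('scene','s3')
a=cv2.resize(im[100:300,150:350,::-1],None,fx=2,fy=2); b=cv2.imread('pics/s3.png')[100:240,220:360]; b=cv2.resize(b,(400,400))
cv2.imwrite('pics/c3.png',np.hstack([a,b]))
E
```

```text
row [-0.18  0.16 -7.44] [-0.    -0.001 -0.004] pos [0.5862 0.1762 0.2706] F [-0.3 -0.3 -0.3] w 8.9 t 5.3 q [ 0.17  0.22  1.28 -0.    1.65 -1.51]
```

View pics/c3.png

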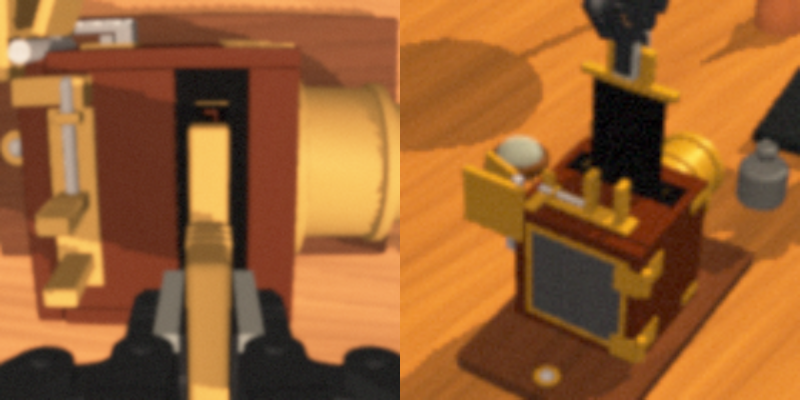

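```bash
cat > m2.py <<'E'
import sys; sys.argv=['x',sys.argv[1],sys.argv[2],sys.argv[3]]
import io,contextlib
with contextlib.redirect_stdout(io.StringIO()): exec(open('meas.py').read())
lo,hi=float(sys.argv[2]),float(sys.argv[3])
k=(abs(lx)<15)&(abs(ly)<60)&(P[...,2]>lo)&(P[...,2]<hi)&(im.max(-1)>60); print('bar y',np.percentile(ly[k],[1,50,99]),'x',np.percentile(lx[k],[1,50,99]))
k=k0&(P[...,2]<.166)&(gy>25)&(gy<45); print('block x',np.percentile(gx[k],[1,99]))
for x in(-35,25):
    k=m&(abs(lx-x)<6); print('box y',np.percentile(ly[k],[.5,99.5]))
E
python3 m2.py w3 .257 .273
```

```text
bar y [23.55153594 35.65569843 48.37965623] x [-6.22761511 -1.42183448  3.68755823]
block x [-14.63704048  14.63500567]
box y [-54.89540944  66.40555278]
box y [-42.60558337  67.49701606]
```

Emit:
send_rows(
  increments=[
    [0,0.1,0.3,0,0,0],
    [0,0.1,0.8,0,0,0],
    [0,0.1,1.3,0,0,0],
    [0,0.1,1.8,0,0,0],
    [0,0.1,2.2,0,0,0],
  ],
)

```text
time_s: 5.9
ee_pos: [0.5864, 0.178, 0.2486]
ee_rot: [0.167, -3.137, 0.0]
force: [-0.6, -0.4, -0.2]
gripper_width: 0.107
```

Emit:
send_rows(
  increments=[
    [0,0,0.8,0,0,0],
    [0,0,1.6,0,0,0],
    [0,0,2.4,0,0,0],
    [0,0,3.2,0,0,0],
    [0,0,3.8,0,0,0],
  ],
)

```text
time_s: 6.4
ee_pos: [0.5864, 0.178, 0.2102]
ee_rot: [0.167, -3.136, 0.0]
force: [1.2, 0.3, -1.2]
gripper_width: 0.107
```

Emit:
send_rows(
  increments=[
    [0,0,0.8,0,0,0],
    [0,0,1.6,0,0,0],
    [0,0,2.4,0,0,0],
    [0,0,3.0,0,0,0],
    [0,0,3.2,0,0,0],
  ],
)

```text
time_s: 6.9
ee_pos: [0.5863, 0.1779, 0.1783]
ee_rot: [0.167, -3.136, 0.0]
force: [-0.3, 0.2, -0.8]
gripper_width: 0.105
```

Emit:
send_rows(
  increments=[
    [0,0,0.1,0,0,0],
    [0,0,0.25,0,0,0],
    [0,0,0.4,0,0,0],
    [0,0,0.5,0,0,0],
    [0,0,0.6,0,0,0],
  ],
)

```text
time_s: 7.4
ee_pos: [0.5866, 0.178, 0.1736]
ee_rot: [-0.167, 3.137, -0.0]
force: [-6.7, -1.2, 12.6]
gripper_width: 0.106
```

Emit:
send_rows(
  increments=[
    [0,0,0.1,0,0,0],
    [0,0,0.15,0,0,0],
    [0,0,0.15,0,0,0],
  ],
)

```text
time_s: 7.7
ee_pos: [0.5866, 0.178, 0.1736]
ee_rot: [-0.167, 3.136, 0.0]
force: [-9.3, -1.8, 17.6]
gripper_width: 0.106
```

Emit:
send_rows(
  increments=[
    [0,0,-0.1,0,0,0],
    [0,0,-0.15,0,0,0],
    [0,0,-0.15,0,0,0],
  ],
  grip=2.5,
)

```text
time_s: 8.0
ee_pos: [0.5866, 0.178, 0.1732]
ee_rot: [0.167, -3.137, 0.0]
force: [-0.2, -0.3, -0.2]
gripper_width: 0.292
```

Emit:
send_rows(
  increments=[
    [0,0,-1,0,0,0],
    [0,0,-4,0,0,0],
    [0,0,-8,0,0,0],
    [0,0,-11,0,0,0],
    [0,0,-11,0,0,0],
  ],
)

```text
time_s: 8.5
ee_pos: [0.5875, 0.1782, 0.2885]
ee_rot: [-0.166, 3.13, 0.001]
force: [-0.4, -0.6, 0.2]
gripper_width: 0.294
```

```bash
python3 - <<'E'
from h import *
go(.588,.178,.345,96.26);im,d=grab('wrist','w4'); grab('scene','s4')
a=cv2.resize(im[30:230,150:350,::-1],None,fx=2,fy=2); b=cv2.imread('pics/s4.png')[100:240,220:360]; b=cv2.resize(b,(400,400))
cv2.imwrite('pics/c4.png',np.hstack([a,b]))
im,P=cloud('wrist','w4')
m=(P[...,2]>.19)&(P[...,2]<.21)&(np.hypot(P[...,0]-.588,P[...,1]-.178)<.04); print('grip top z',np.median(P[m][:,2]),m.sum(),np.median(P[m],0))
a=np.radians(96.26); X=np.array([np.cos(a),np.sin(a)]); Y=np.array([-X[1],X[0]]); O=np.array([.588,.178])
q=(P[...,:2]-O)*1000; lx,ly=q@X,q@Y
print('box',[np.round(np.percentile(v[(P[...,2]>.154)&(P[...,2]<.166)&(abs(lx)<120)&(abs(ly)<90)&(lx>0)],[.5,99.5]),1) for v in(lx,ly)])
# lugs
m=(P[...,2]>.185)&(P[...,2]<.23)&(lx<-35)&(lx>-100)&(abs(ly)<75)
print('lug z',np.histogram(P[m][:,2],9))
for lo,hi in((.195,.23),):
    k=m&(P[...,2]>lo); n,l,st,c=cv2.connectedComponentsWithStats(k.astype(np.uint8))
    for i in range(1,n):
        if st[i,4]>30: 
            g=l==i; zt=np.percentile(P[g][:,2],95); t=g&(P[...,2]>zt-.004); print(st[i],'ztop',zt,'x',np.percentile(lx[t],[2,98]),'y',np.percentile(ly[t],[2,98]))
m=(P[...,2]>.172)&(P[...,2]<.19)&(lx<-60)&(ly>50)&(ly<140)&(lx>-140); n,l,st,c=cv2.connectedComponentsWithStats(m.astype(np.uint8))
for i in range(1,n):
    if st[i,4]>30:
        g=l==i; print('handle',st[i],'z',np.median(P[g][:,2]),'x',np.percentile(lx[g],[2,98]),'y',np.percentile(ly[g],[2,98]))
        for y in range(60,140,8):
            h=g&(abs(ly-y)<3)
            if h.sum()>4: print(y,np.round(np.percentile(lx[h],[3,97]),1))
E
```

```text
row [-0.08 -0.02 -5.65] [ 0.     0.007 -0.003] pos [0.5875 0.1782 0.2885] F [-0.4 -0.6  0.2] w 25.1 t 8.5 q [ 0.17  0.22  1.25 -0.    1.67 -1.51]
grip top z 0.1995743490859001 633 [0.5844296  0.1780399  0.19957435]
box [array([ 0.7, 38.2]), array([-61.8,  66.7])]
lug z (array([ 19,  44,  31,  43,  31,  35,  38,  76, 218]), array([0.18503203, 0.18726287, 0.18949371, 0.19172456, 0.1939554 ,
       0.19618625, 0.19841709, 0.20064793, 0.20287878, 0.20510962]))
[172 197  18  12 192] ztop 0.2045629899178449 x [-66.33483497 -53.70041862] y [-1.47627927  5.63328028]
[175 229  18  13 195] ztop 0.20439608208192228 x [-66.43319198 -53.42464963] y [-31.88288107 -24.07270684]
handle [149  64  23  72 840] z 0.179315713702974 x [-89.20347453 -72.3342564 ] y [ 57.67493548 117.63090282]
60 [-89.  -81.2]
68 [-88.5 -71.9]
76 [-89.2 -81.3]
84 [-88.8 -81.6]
92 [-88.8 -81.7]
100 [-88.3 -81.5]
108 [-88.9 -81.4]
116 [-89.4 -81.6]
handle [169  73  15  42 268] z 0.17924495945905314 x [-70.42338238 -60.21409612] y [ 74.17581618 105.73154301]
76 [-71.2 -64.7]
84 [-68.4 -62. ]
92 [-66.1 -60.2]
100 [-64.3 -60.1]
108 [-61.3 -60.4]
```

View pics/c4.png

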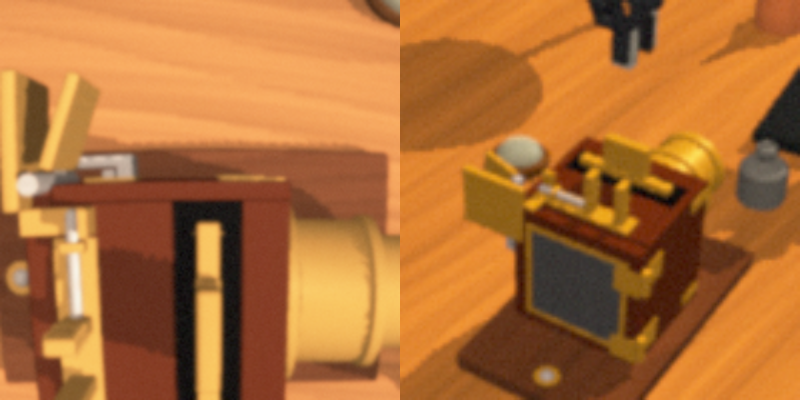

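```bash
cat >> h.py <<'E'
_a=np.radians(96.26); CX=np.array([np.cos(_a),np.sin(_a)]); CY=np.array([-CX[1],CX[0]]); CO=np.array([.588,.178])
def W(lx,ly): return CO+(lx*CX+ly*CY)/1000
E
python3 - <<'E'
from h import *
print(W(-60,-21)); go(*W(-60,-21),.28,6.26)
E
```

```text
[0.61541721 0.12064761]
row [-2.25 -6.01  0.4 ] [1.000e-03 1.000e-03 1.568e+00] pos [0.5867 0.178  0.284 ] F [-0.7  0.8 -0.6] w 24.9 t 8.6 q [ 0.17  0.22  1.25 -0.    1.67 -1.51]
```

Emit:
send_rows(
  increments=[
    [-2.25,-6,0,0,0,1.566],
    [-2.25,-6,0,0,0,1.566],
    [-2.25,-6,0,0,0,1.566],
    [-2.25,-6,0,0,0,1.566],
    [-2.25,-6,0,0,0,1.566],
  ],
  grip=6.6,
)

```text
time_s: 9.1
ee_pos: [0.615, 0.1205, 0.2819]
ee_rot: [-1.003, -2.975, 0.001]
force: [-0.0, 0.3, -0.2]
gripper_width: 0.775
```

```bash
python3 - <<'E'
from h import *
go(*W(-60,-21),.28,6.26)
E
```

```text
row [-0.02  0.04  0.19] [-0.002 -0.001  0.811] pos [0.615  0.1205 0.2819] F [-0.   0.3 -0.2] w 66.2 t 9.1 q [ 0.07  0.25  1.22 -0.    1.68 -0.85]
```

Emit:
send_rows(
  increments=[
    [0,0,0,0,0,0.811],
    [0,0,0,0,0,0.811],
    [0,0,0,0,0,0.811],
    [0,0,0,0,0,0.811],
    [0,0,0,0,0,0.811],
  ],
)

```text
time_s: 9.6
ee_pos: [0.615, 0.1207, 0.282]
ee_rot: [-2.023, -2.402, 0.002]
force: [-0.6, -0.1, 0.6]
gripper_width: 0.772
```

Emit:
send_rows(
  increments=[
    [0,0,0,0,0,0.1],
    [0,0,0,0,0,0.1],
    [0,0,0,0,0,0.1],
  ],
)

```text
time_s: 9.9
ee_pos: [0.6151, 0.1207, 0.2824]
ee_rot: [-2.13, -2.308, 0.002]
force: [0.1, -0.5, 0.3]
gripper_width: 0.775
```

```bash
cat > m3.py <<'E'
from h import *
import sys
tag=sys.argv[1]
go(*W(-60,-21),.177,6.26);im,d=grab('wrist',tag)
im,P=cloud('wrist',tag); q=(P[...,:2]-CO)*1000; lx,ly=q@CX,q@CY
m=(P[...,2]>.195)&(P[...,2]<.23)&(lx<-35)&(lx>-100)&(abs(ly)<60)
n,l,st,c=cv2.connectedComponentsWithStats(m.astype(np.uint8))
for i in range(1,n):
    if st[i,4]>30:
        g=l==i; zt=np.percentile(P[g][:,2],95); t=g&(P[...,2]>zt-.004); print(st[i],'ztop',zt,'x',np.percentile(lx[t],[2,98]),'y',np.percentile(ly[t],[2,98]))
m=(P[...,2]>.172)&(P[...,2]<.19)&(lx<-40)&(ly>50)&(ly<140)&(lx>-140); n,l,st,c=cv2.connectedComponentsWithStats(m.astype(np.uint8))
for i in range(1,n):
    if st[i,4]>30:
        g=l==i; print('handle',st[i],'z',np.median(P[g][:,2]),'x',np.percentile(lx[g],[2,98]),'y',np.percentile(ly[g],[1,99]))
        for y in range(60,140,8):
            h=g&(abs(ly-y)<2)
            if h.sum()>4: print(y,np.round(np.percentile(lx[h],[3,97]),1))
E
python3 m3.py w5
```

```text
row [-1.000e-02  4.000e-02  1.054e+01] [-0.001  0.    -0.029] pos [0.6151 0.1207 0.2824] F [ 0.1 -0.5  0.3] w 66.2 t 9.9 q [ 0.07  0.25  1.22 -0.    1.68 -0.01]
[259 197  11  20 198] ztop 0.2046441107564739 x [-67.08390154 -53.70378231] y [-31.80696194 -24.55823021]
[222 198  11  20 198] ztop 0.20476244975395044 x [-67.12696941 -53.74762011] y [-2.14253053  4.86718652]
handle [168 190   8   7  39] z 0.17912566946306138 x [-54.9799873  -50.98803373] y [50.20047606 55.38924769]
handle [110 195  44  20 375] z 0.17898304578748106 x [-70.29121081 -53.89092109] y [ 73.31719711 114.17666379]
76 [-71.4 -64.8]
84 [-68.1 -61.9]
92 [-66.  -59.7]
100 [-62.4 -56.8]
108 [-59.9 -54.4]
116 [-57.6 -53.3]
handle [111 212  64  21 719] z 0.17921960582996804 x [-88.87485144 -72.2258934 ] y [ 55.34832266 117.91931388]
60 [-88.7 -81.4]
68 [-87.4 -71.6]
76 [-88.9 -81.8]
84 [-88.9 -81.4]
92 [-88.5 -81.3]
100 [-87.7 -81.4]
108 [-88.9 -81.8]
116 [-89. -82.]
```

View pics/w5.png

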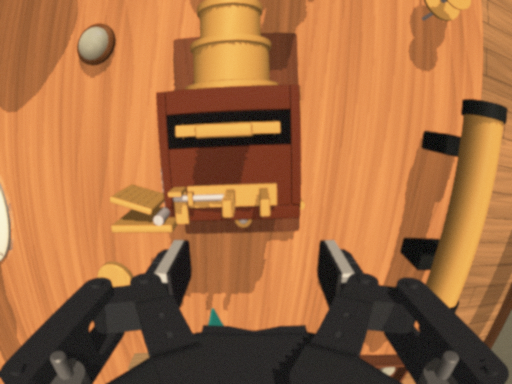

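Emit:
send_rows(
  increments=[
    [0,0.04,3,0,0,-0.028],
    [0,0.04,6,0,0,-0.028],
    [0,0.04,8.5,0,0,-0.028],
    [0,0.04,10,0,0,-0.028],
    [0,0.04,10.5,0,0,-0.028],
  ],
)

```text
time_s: 10.45
ee_pos: [0.6152, 0.1207, 0.1767]
ee_rot: [-2.099, -2.335, 0.003]
force: [-0.3, 0.4, 1.1]
gripper_width: 0.774
```

Emit:
send_rows(
  increments=[
    [0,0,0,0,0,0],
    [0,0,0,0,0,0],
    [0,0,0,0,0,0],
    [0,0,0,0,0,0],
    [0,0,0,0,0,0],
  ],
  grip=2.0,
  squeeze=30,
)

```text
time_s: 10.95
ee_pos: [0.6167, 0.1208, 0.1798]
ee_rot: [2.1, 2.333, 0.004]
force: [4.1, 1.1, 6.2]
gripper_width: 0.243
```

```bash
python3 - <<'E'
from h import *
go(*W(-60,-21),.177,6.26)
E
```

```text
row [-0.01 -0.13  0.28] [ 0.004  0.    -0.004] pos [0.6167 0.1208 0.1798] F [4.1 1.1 6.2] w 20.8 t 10.95 q [ 0.07  0.28  1.39  0.    1.47 -0.03]
```

Emit:
send_rows(
  increments=[
    [0,0,0,0,0,0],
    [0,0,0,0,0,0],
    [0,0,0,0,0,0],
  ],
  grip=0,
  squeeze=50,
)

```text
time_s: 11.25
ee_pos: [0.6169, 0.1209, 0.1799]
ee_rot: [2.1, 2.333, 0.005]
force: [6.2, 1.3, 6.5]
gripper_width: 0.235
```

Emit:
send_rows(
  increments=[
    [0,0,0,0,0,0],
    [0,0,0,0,0,0],
    [0,0,0,0,0,0],
  ],
  grip=4,
)

```text
time_s: 11.55
ee_pos: [0.6157, 0.1207, 0.1782]
ee_rot: [2.102, 2.335, -0.0]
force: [-0.5, 0.3, 0.0]
gripper_width: 0.464
```

Emit:
send_rows(
  increments=[
    [0,0,-3,0,0,0],
    [0,0,-6,0,0,0],
    [0,0,-9,0,0,0],
    [0,0,-10.5,0,0,0],
    [0,0,-10.5,0,0,0],
  ],
)

```text
time_s: 12.05
ee_pos: [0.6162, 0.1208, 0.2851]
ee_rot: [2.1, 2.333, 0.003]
force: [0.0, 0.8, 0.5]
gripper_width: 0.469
```

```bash
python3 m3.py w6; python3 - <<'E'
from h import *
print(W(-78.4,98)); go(*W(-78.4,98),.27,-83.74)
E
```

```text
row [-0.   -0.11 10.81] [ 0.003  0.    -0.004] pos [0.6162 0.1208 0.2851] F [0.  0.8 0.5] w 40.1 t 12.05 q [ 0.07  0.25  1.21 -0.    1.68 -0.03]
[240 196  11  20 202] ztop 0.20455275669449677 x [-66.93483097 -53.57976274] y [-17.57867982 -10.33691549]
[258 196  10  20 187] ztop 0.20453099304390487 x [-67.06936021 -53.80901845] y [-31.80041599 -24.6439618 ]
handle [167 188   8   6  36] z 0.17940775641262224 x [-54.48753925 -51.00422586] y [50.10655935 55.73695171]
handle [108 190  45  21 373] z 0.17901861786608117 x [-69.7999538  -53.60655215] y [ 72.88742153 114.37418557]
76 [-70.5 -64.8]
84 [-68.6 -62.6]
92 [-65.4 -59.9]
100 [-62.9 -56.9]
108 [-60.7 -54. ]
116 [-58.3 -54.3]
handle [109 209  64  21 701] z 0.17927966744690096 x [-88.76655503 -71.93703613] y [ 55.50592272 118.30722533]
60 [-88.7 -81.3]
68 [-87.7 -71.7]
76 [-88.3 -81.7]
84 [-88.  -81.4]
92 [-88.2 -81.2]
100 [-88.2 -81. ]
108 [-89.3 -81.3]
116 [-89.  -81.5]
[0.49913311 0.08938152]
row [ -1.9  -11.94   1.3 ] [ 1.000e-03 -0.000e+00  1.567e+00] pos [0.6158 0.1208 0.2831] F [-0.3  0.1 -0.8] w 39.9 t 12.1 q [ 0.07  0.25  1.22 -0.    1.68 -0.03]
```

Emit:
send_rows(
  increments=[
    [-1.9,-11.9,0,0,0,1.567],
    [-1.9,-11.9,0,0,0,1.567],
    [-1.9,-11.9,0,0,0,1.567],
    [-1.9,-11.9,0,0,0,1.567],
    [-1.9,-11.9,0,0,0,1.567],
  ],
  grip=7,
)

```text
time_s: 12.6
ee_pos: [0.4984, 0.0892, 0.2819]
ee_rot: [-2.815, -1.394, 0.002]
force: [0.8, 0.1, -0.2]
gripper_width: 0.822
```

```bash
python3 - <<'E'
from h import *
go(*W(-78.4,98),.27,-83.74)
E
```

```text
row [0.06 0.05 1.19] [-0.001  0.001  0.81 ] pos [0.4984 0.0892 0.2819] F [ 0.8  0.1 -0.2] w 70.2 t 12.6 q [ 0.02 -0.01  1.5  -0.    1.65  0.68]
```

Emit:
send_rows(
  increments=[
    [0,0,1,0,0,0.81],
    [0,0,1,0,0,0.81],
    [0,0,1,0,0,0.81],
    [0,0,1,0,0,0.81],
    [0,0,1,0,0,0.81],
  ],
)

```text
time_s: 13.1
ee_pos: [0.4989, 0.0893, 0.2713]
ee_rot: [-3.13, -0.266, 0.004]
force: [-0.3, -0.7, 0.5]
gripper_width: 0.817
```

```bash
python3 m3.py w7;  python3 - <<'E'
from h import *
go(*W(-78.4,98),.141,-83.74)
E
```

```text
row [12.04 -1.12  9.4 ] [-0.002  0.002 -1.51 ] pos [0.4989 0.0893 0.2713] F [-0.3 -0.7  0.5] w 69.8 t 13.1 q [ 0.03 -0.    1.52 -0.    1.63  1.43]
[230  31  21  14 265] ztop 0.20477446525368947 x [-67.48294181 -53.6106345 ] y [-32.09319354 -24.28311977]
[229  49  21  14 258] ztop 0.2044894568361795 x [-67.63952558 -54.36560596] y [-17.90947489 -10.17705711]
handle [224 141   6   7  39] z 0.17963579416309752 x [-55.4491289  -51.37852401] y [50.07493915 54.99106824]
handle [249 149  23  77 889] z 0.17965059821901722 x [-89.28853535 -73.52768215] y [ 55.74551808 117.84674174]
60 [-89.2 -81.9]
68 [-88.9 -72.2]
76 [-89.2 -81.5]
84 [-89.3 -81.9]
92 [-89.1 -81.6]
100 [-88.8 -82.1]
108 [-89.4 -81.8]
116 [-89.1 -81.5]
handle [225 170  23  51 398] z 0.1795298256023325 x [-70.24097245 -54.60257456] y [ 73.58222071 115.04347627]
76 [-71.  -65.3]
84 [-68.9 -62.6]
92 [-66.6 -59.7]
100 [-63.8 -57.5]
108 [-61.  -54.2]
116 [-57.9 -55.4]
row [ 0.06  0.   13.03] [-0.     0.003  0.05 ] pos [0.4989 0.0893 0.2713] F [-0.5 -0.8  0.1] w 69.9 t 13.15 q [ 0.03 -0.    1.52 -0.    1.63  1.44]
```

View pics/w7.png

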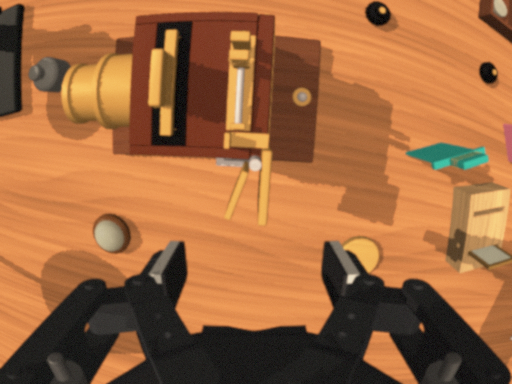

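Emit:
send_rows(
  increments=[
    [0.05,0,3,0,0,0.05],
    [0.05,0,7,0,0,0.05],
    [0.05,0,10,0,0,0.05],
    [0.05,0,12.5,0,0,0.05],
    [0.05,0,13,0,0,0.05],
  ],
)

```text
time_s: 13.65
ee_pos: [0.4979, 0.0894, 0.1394]
ee_rot: [-3.135, -0.202, 0.009]
force: [-0.6, 0.7, 1.4]
gripper_width: 0.817
```

Emit:
send_rows(
  increments=[
    [0,0,0,0,0,0],
    [0,0,0,0,0,0],
    [0,0,0,0,0,0],
    [0,0,0,0,0,0],
    [0,0,0,0,0,0],
  ],
  grip=0,
  squeeze=40,
)

```text
time_s: 14.15
ee_pos: [0.5004, 0.0877, 0.145]
ee_rot: [3.132, 0.197, 0.003]
force: [-3.6, -18.7, 7.6]
gripper_width: 0.225
```

```bash
python3 - <<'E'
from h import *
go(*W(-78.4,98),.141,-83.74)
for i in range(1,6): t=.08*i; print(round(16.8*(1-np.cos(t)),3),round(16.8*np.sin(t),3),-round(t,3))
E
```

```text
row [-0.1  -0.19  0.4 ] [ 0.004 -0.002  0.016] pos [0.5004 0.0877 0.145 ] F [ -3.6 -18.7   7.6] w 19.2 t 14.15 q [ 0.02  0.06  1.72 -0.    1.37  1.47]
0.054 1.343 -0.08
0.215 2.677 -0.16
0.482 3.993 -0.24
0.853 5.285 -0.32
1.326 6.542 -0.4
```

Emit:
send_rows(
  increments=[
    [0.05,1.34,0,0,0,-0.08],
    [0.21,2.68,0,0,0,-0.16],
    [0.48,3.99,0,0,0,-0.24],
    [0.85,5.28,0,0,0,-0.32],
    [1.33,6.54,0,0,0,-0.4],
  ],
)

```text
time_s: 14.65
ee_pos: [0.5208, 0.0249, 0.1451]
ee_rot: [3.031, 0.821, -0.001]
force: [-10.9, -8.0, 11.4]
gripper_width: 0.223
```

```bash
cat > chk.py <<'E'
from h import *
s=ctrl.observe(); H=W(-78.5,-70); v=s['ee_pos'][:2]-H
print('theta',np.arctan2(v[1],v[0])-np.arctan2(CY[1],CY[0])+0,'radius',np.hypot(*v),'yaw',yaw()[0],'->theta',np.radians(yaw()[0]+83.74)); go(*s['ee_pos'],yaw()[0]); print(s['ft_torque'])
E
python3 chk.py
```

```text
theta 0.40837809732408914 radius 0.16721098758747727 yaw -59.685179824140505 ->theta 0.4198358130439095
row [0. 0. 0.] [ 0.001  0.001 -0.   ] pos [0.5208 0.0249 0.1451] F [-10.9  -8.   11.4] w 19.0 t 14.65 q [-0.1   0.09  1.69 -0.    1.37  0.94]
[-0.5819656  1.9276293 -0.316617 ]
```

Emit:
send_rows(
  increments=[
    [0.05,1.34,0,0,0,-0.08],
    [0.21,2.68,0,0,0,-0.16],
    [0.48,3.99,0,0,0,-0.24],
    [0.85,5.28,0,0,0,-0.32],
    [1.33,6.54,0,0,0,-0.4],
  ],
)

```text
time_s: 15.15
ee_pos: [0.5654, -0.0254, 0.1451]
ee_rot: [2.807, 1.407, -0.002]
force: [-11.5, -9.6, 9.8]
gripper_width: 0.218
```

```bash
python3 chk.py
```

```text
theta 0.8132980283757392 radius 0.16685538188363244 yaw -36.76848349728448 ->theta 0.8198076176272378
row [0. 0. 0.] [ 0.001  0.002 -0.   ] pos [ 0.5654 -0.0254  0.1451] F [-11.5  -9.6   9.8] w 18.6 t 15.15 q [-0.18  0.18  1.58 -0.    1.38  0.46]
[-0.72042686  2.17575398  0.28839166]
```

Emit:
send_rows(
  increments=[
    [0.05,1.34,0,0,0,-0.08],
    [0.21,2.68,0,0,0,-0.16],
    [0.48,3.99,0,0,0,-0.24],
    [0.85,5.28,0,0,0,-0.32],
    [1.33,6.54,0,0,0,-0.4],
  ],
)

```text
time_s: 15.65
ee_pos: [0.6261, -0.0536, 0.1451]
ee_rot: [2.471, 1.937, -0.001]
force: [-8.0, -4.1, 9.0]
gripper_width: 0.221
```

```bash
python3 chk.py
```

```text
theta 1.2179948150714615 radius 0.16613176528278825 yaw -13.81909013542943 ->theta 1.2203500931269387
row [0. 0. 0.] [ 0.001  0.002 -0.   ] pos [ 0.6261 -0.0536  0.1451] F [-8.  -4.1  9. ] w 18.9 t 15.65 q [-0.21  0.3   1.43 -0.    1.41  0.03]
[-0.2507849   1.93066531  0.76557889]
```

Emit:
send_rows(
  increments=[
    [0.05,1.34,0,0,0,-0.08],
    [0.21,2.68,0,0,0,-0.16],
    [0.41,3.67,0,0,0,-0.22],
    [0.56,4.32,0,0,0,-0.26],
    [0.6,4.48,0,0,0,-0.27],
  ],
)

```text
time_s: 16.15
ee_pos: [0.6708, -0.0578, 0.1451]
ee_rot: [2.19, 2.252, -0.001]
force: [-19.5, -3.0, 12.5]
gripper_width: 0.218
```

Emit:
send_rows(
  increments=[
    [0,0,0,0,0,0],
    [0,0,0,0,0,0],
    [0,0,0,0,0,0],
  ],
)

```text
time_s: 16.45
ee_pos: [0.6706, -0.0577, 0.1451]
ee_rot: [2.191, 2.25, -0.001]
force: [-6.6, -1.7, 7.2]
gripper_width: 0.221
```

```bash
python3 chk.py; python3 - <<'E'
from h import *
im,_=grab('wrist','w9'); grab('scene','s9')
b=cv2.resize(cv2.imread('pics/s9.png')[80:260,200:380],(400,400)); a=cv2.resize(im[:,56:440,::-1],(400,400))
cv2.imwrite('pics/c9.png',np.hstack([a,b]))
E
```

```text
theta 1.4883172733666428 radius 0.16539727631209244 yaw 1.505870925239384 ->theta 1.487821121375532
row [0. 0. 0.] [ 0.     0.001 -0.   ] pos [ 0.6706 -0.0577  0.1451] F [-6.6 -1.7  7.2] w 18.8 t 16.45 q [-0.2   0.39  1.31 -0.    1.44 -0.23]
[-0.24045955  1.8238773   0.97226614]
```

View pics/c9.png

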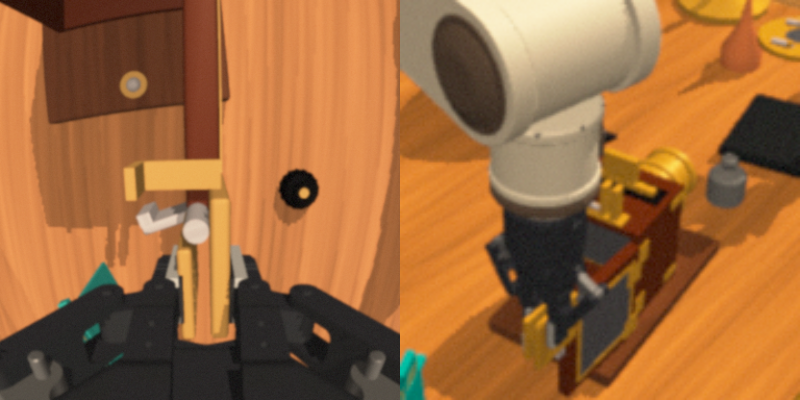

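```bash
python3 - <<'E'
from h import *
print(ctrl.close_job())
E
```

```text
the job is handed in; nothing more can be done
None
```

The job is finished and handed in at about 16.6 s of the 69 s allowed.

- **Slide:** I took the dark slide from the rack and pushed it home in the slot. Its grip top then measured about 40 mm above the box top, as it should when home. The last picture still showed it seated.
- **Bolt:** I squeezed the two lugs together. Afterwards they measured about 22 mm over both. The sliding lug had measurably moved about 15.3 mm, slightly short of the nominal 16 mm but past the 13 mm where the bolt clears the gate.
- **Back:** I squeezed the handle plates together and kept squeezing while swinging the back out past the ball check. From the tool position and angle the gate stood at about 1.49 rad, against a 1.5 rad stop. The gripper was still closed on the squeezed handle, reading 19 mm. It reads 1–2 mm low, so this fits fully squeezed plates at 21 mm.

The highest wrist forces I read were roughly 20–25 N. I did not re-measure the screen, magnifier, knobs, weight, lens cap or look-alikes at the end; I never aimed a move at them and saw no sign of contact.

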